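Lock the sample stage with its T-headed key

TASK

Lock the sample stage before it is moved: take the orange-handled T-headed key out of its grey rest, pass its T-head down through the slot of the blue lock on the stage, press it down against the spring and turn it a quarter turn, then let it rise so that it is caught under the slot, and let go. The slot is not exactly at its mark, so feel for it gently (never load the lock with more than 30 N), and leave the things standing around where they are.

Things in the scene. Friction and masses are not known exactly. Their poses are not given: they have to be found in the camera images.
- key: T-headed key, 64 mm tall, 90 g, upright in its rest. Origin: centre of the T-head's underside; z up along the shank. T-head: steel bar 30 (x) x 9 (y) x 8 mm high; round shank 8 mm across up to z = 36 mm, 17 mm collar at z 33 to 36; orange handle block 34 (x) x 14 (y) mm, z 36 to 64 mm, parallel to the T-head: grip across its 14 mm at about z = 52 mm.
- key_rest: grey plastic block, fixed, 60 mm (x) by 40 mm (y) by 26 mm high, origin at the centre of its underside; in its top a pocket 33 mm (x) by 12 mm (y), 20 mm deep, in which the key stands 6 mm above the worktop, its x along the block's x (either way round is alike).
- stage: sample stage, fixed: aluminium base 120 mm (x) by 170 mm (y) by 12 mm, origin at the centre of its underside, z up. On its -y half lies a flat insert with a pink dish (up to 24 mm high); on its +y half stands the blue lock, a bridge 44 mm (x) by 56 mm (y) with a flat top 60 mm above the base's underside, open at the front and back.
- slot_mark (a point): nominal centre of the lock's slot, at x 0, y 45, z 60 mm of the stage, level with the bridge's flat top, axes as the stage's. The bridge was set by hand: the true slot centre lies up to 10 mm from here along the stage's y, either way (x and z are true); it stays put under 30 N. The slot runs along y: 32 mm (y) x 12 mm (x), through a top plate 6 mm thick.
- turn_level (a point): point 22 mm below slot_mark: a good height for the head's underside while it is turned. It must be over 18 mm below the bridge's top to turn. A spring plunger meets the head 13 mm below the top, pushing up with 4 N and 0.7 N more per mm; its stop is 25 mm below. The bridge stands on rubber buffers and sinks 1 mm per 8 N of load (at most 4 mm).
- locked_level (a point): point 14 mm below slot_mark: height of the head's underside when locked. Turned a quarter turn (either way) and let up, the head rises by the spring into a cross groove 14 mm wide and 4 mm deep, along the stage's x, under the top plate, and is caught there.
- objective_case: bystander: white screw-lid case with black lid, 41 mm across, 58 mm tall, origin at the centre of its underside
- oil_bottle: bystander: brown bottle with black cap, 32 mm across, 72 mm tall, origin at the centre of its underside
- coverslips: bystander: small pale box with blue lid, 36 x 36 x 22 mm, origin at the centre of its underside
- tube: bystander: upright tube with red cap, 34 mm across, 107 mm tall, origin at the centre of its underside

How it is judged:
On the way, in this order (a step that is already met when the one before it is completed fails the run):
1. the key is lifted clear of its rest, upright (height (world z) of key above 0.032 m and angle between key's own z axis and vertical below 0.3 rad), for 0.1 s.
2. the T-head has passed down through the slot, lying along it, and is pressed on the spring below the top plate (z of key in the frame of slot_mark between -0.03 and -0.017 m and x of key in the frame of slot_mark between -0.005 and 0.005 m and y of key in the frame of slot_mark between -0.014 and 0.014 m and angle between the x axis of key and the y axis of stage, either way round below 0.3 rad), for 0.1 s.
3. the head is turned crosswise under the slot (z of key in the frame of slot_mark below -0.0125 m and angle between the x axis of key and the x axis of stage, either way round below 0.25 rad), for 0.1 s.
At the end, for the whole second after the job is handed in: the key stands upright (within 0.15 rad) and still in the lock, its T-head crosswise to the slot (within 0.25 rad) and risen into the cross groove: the underside of the head 12 to 16.5 mm below the lock's top, within 5 mm of the slot mark along the stage's x and 14 mm along its y (z of key in the frame of slot_mark between -0.0165 and -0.012 m and x of key in the frame of slot_mark between -0.005 and 0.005 m and y of key in the frame of slot_mark between -0.014 and 0.014 m and angle between the x axis of key and the x axis of stage, either way round below 0.25 rad and angle between key's own z axis and vertical below 0.15 rad and linear speed of key below 0.02 m/s); the robot touches nothing.
It fails at once if the lock or stage is loaded by the key with more than 30 N (contact force between key and stage above 30 N).
It fails at once if a bystander is pushed more than 20 mm away (distance of any of objective_case, oil_bottle, coverslips, tube from where it was at the start of the episode above 0.02 m).
It also fails if it takes over 58 s, if anything falls off the work surface, if the arm or the gripper's body presses on something with over 40 N, if the wrist force passes 120 N, or if a joint passes its speed limit or range.

ROBOT

A 6-joint arm with a two-finger parallel gripper is mounted at the origin on a cart in front of the work surface, level with it; the furniture and walls round the work are solid. World frame = base frame: x ahead of the robot, y to its left, z up, the work surface at z = 0. Lengths are in m, angles in rad, forces in N, time in s.
With the tool pointing down it reaches from about 0.25 to 0.725 m from the base axis. Payload 4 kg.
Tool frame: the origin (TCP) lies at the very end of the fingers, on their centre line; the grasp point (between the pads) lies 19 mm behind it; z points along the fingers, y is the line along which they close (so a half turn about z gives the same grasp; the last joint's range is limited). The gripper opens to 85 mm and grips with 20 to 120 N. Pads are 22 mm wide; open, the fingers measure 114 mm over their backs; the gripper's body (76 mm by 85 mm) begins 54 mm behind the grasp point. The pads swing forward as they close: fully open they stand 13 mm farther back than shut.
Start: joints at [1.345, 0.241, 0.005, 1.335, 0, 1.571], TCP at [0.112, 0.487, 0.199] pointing down, gripper open.
Joint ranges: [-2.72, 2.72], [-1.05, 1.87], [-1.09, 1.28], [-1.99, 2.15], [-1.42, 1.44], [-3.14, 3.14]. Speed limits (rad/s): [2.79, 2.79, 3.14, 3.14, 3.14, 3.14].

INTERFACE

Orientations are given as a unit quaternion [x, y, z, w].
In Python, from workcell import bot gives the robot as it stands.
- The arm moves only by the tool carry_out, never from a script. Its argument "increments" is one flat list of numbers, 5 for each row, row after row: the finger opening in cm, from 0 to 8.54, then the shift along the tool's x, y, z in cm, then the turn about the tool's z in rad. A call has exactly 5 rows; each row shifts and turns the commanded pose from where the row before left it, along the tool's axes as they then stand; what a row does not reach is not made up. A row lasts 1/8 s, in which the tool goes at most 62.5 mm and 10.7 degrees, less where a joint would pass 70% of its speed; a pose out of reach is approached as far as the arm can. A call with a gripper value outside its range is refused whole. The fingers move at their own pace and stop on an object; the grip force is fixed at half the most. Time passes only in rows, so rows that do not move let the fingers close, or fill a call up. It gives the time, the measured TCP pose, the force, the opening and the grip force at its end, in the units of the state.
- bot.get_obs(): the state, without advancing time (a new reading comes with each control period).
- bot.camera(name): name is "scene" or "top" or "wrist"; returns a dict with "pixels" (420x560x3 uint8, blue, green, red), "range_z" (420x560 float32, m along the optical axis (not along the pixel's ray), 0 where there is no reading), "mtx" (3x3 intrinsics, pixels), "eye" and "attitude" of the camera in the world. Camera axes: x right, y down, z forward; pixel columns grow to the right and rows downward; lengths in m; the calibration is good to about 2 mm. A picture is of the moment at which its call begins.
- bot.job_done(): hands the job in; it is judged then, once.
Trained networks look in a picture, given as the dict that the camera call returned (one of the last four; its "shot" number tells which), for a name from the list of things; names that differ only in an ending like _2 or _b are one class to them, and where a whole thing is asked for, a point or a joint stands for the part that bears it (a point fixed in the world has none). Each returns a list of dicts, best first, with "p" (0 to 1); they miss things now and then, are a little off and sometimes report something else, mostly with a low value. They report only what shows in the picture. A call takes as long as a camera call.
- bot.find_in(picture, name): "xyz" ([x, y, z] in m, in the coordinates of the camera as it stood for that picture, good to about 4 mm: the middle of the surface that is visible of it).
- bot.regions_of(picture, name): "mask" (420x560 bool, what is visible of it).
- bot.place_of(picture, name): "xyz" ([x, y, z] in m, in the coordinates of the camera as it stood for that picture, good to about 4 mm: a listed point, or the origin of a listed thing).
The state is a dict: "clock": time; "joint_pos": joint angles; "joint_vel": joint speeds; "tau": joint torques, N m; "eef_pos": TCP position; "tool_rot": TCP orientation; "ft_force": force on the tool from outside, world axes, zero at the start; "ft_torque": the same for the moment, N m; "grip_width": finger opening in m; "grasp_force": force on a finger pad.
Only numpy, scipy, OpenCV 4.12 (cv2) and the standard library are available. Lean on these libraries where they do the work, as an engineer would, in place of code of your own. Each camera call takes 0.05 s, during which the arm holds its last target. There are 200 camera calls.

## Working session

There is one attempt and no reset: what is moved stays moved. The work goes in short steps, Python scripts to look and compute and a tool call to move; the robot and the scene stay as the last step left them, time stands still between calls to the robot, and variables do not carry over. Pictures are saved under pics/ and viewed, at most 10 in all, crops included, and the job is handed in when it is done.

Besides the shell and the picture viewer there is one more tool, called after ">>>" in YAML: its name, and indented under it one key for each argument. carry_out: Moves the arm, as the interface text tells. Its arguments: {"type":"object","properties":{"increments":{"type":"array","items":{"type":"number"}}},"required":["increments"]}

```bash
mkdir -p pics; ls; cat > h.py <<'E'
import numpy as np, cv2
from scipy.spatial.transform import Rotation as R
from workcell import bot
def w(c,p):
    a=np.array(c["attitude"]); M=a if a.shape==(3,3) else R.from_quat(a).as_matrix()
    return np.asarray(p)@M.T+np.array(c["eye"])
def cloud(c):
    z=c["range_z"]; K=c["mtx"]; v,u=np.indices(z.shape)
    return w(c,np.stack([(u-K[0,2])*z/K[0,0],(v-K[1,2])*z/K[1,1],z],-1))
E
python3 - <<'E'
from h import *
o=bot.get_obs();print({k:np.round(v,3) for k,v in o.items()})
np.set_printoptions(precision=4,suppress=True)
for n in ["scene","top"]:
    c=bot.camera(n); cv2.imwrite(f"pics/{n}.png",c["pixels"]); print(n,c["eye"],c["attitude"])
    P=cloud(c); np.savez(f"{n}.npz",P=P,px=c["pixels"])
    for k in ["key","key_rest","stage","slot_mark","objective_case","oil_bottle","coverslips","tube"]:
        try:
            for d in bot.place_of(c,k)[:1]: print(k,d["p"],w(c,d["xyz"]))
            if k in("key","key_rest","stage"):
                m=bot.regions_of(c,k)[0]["mask"]; np.save(f"{n}_{k}.npy",m)
                q=P[m&(c["range_z"]>0)]; r=cv2.minAreaRect((q[:,:2]*1000).astype(np.float32)); print("   rect",r,q[:,2].max())
        except Exception as e: print(k,e)
E
```

```text
pics
{'clock': np.float64(0.0), 'joint_pos': array([ 1.345,  0.241,  0.004,  1.335, -0.   ,  1.571]), 'joint_vel': array([ 0.   ,  0.   , -0.   ,  0.001,  0.001,  0.   ]), 'tau': array([ 0.0000e+00, -3.7231e+01,  2.5241e+01,  1.7000e-02,  0.0000e+00,
        0.0000e+00]), 'eef_pos': array([0.112, 0.487, 0.198]), 'tool_rot': array([ 0.113,  0.994, -0.001, -0.   ]), 'ft_force': array([ 0.201, -0.36 , -0.104]), 'ft_torque': array([ 0.008, -0.004,  0.032]), 'grasp_force': np.float64(0.0), 'grip_width': np.float64(0.086)}
scene [-0.033  -0.5543  0.6017] [ 0.8194 -0.311   0.1676 -0.4514]
key 0.53 [0.4651 0.2143 0.0067]
   rect ((460.77703857421875, 209.71884155273438), (31.754358291625977, 12.946328163146973), 67.46329498291016) 0.07118125234889427
key_rest 0.75 [ 0.4616  0.2165 -0.0059]
   rect ((460.5682373046875, 209.23468017578125), (59.52985382080078, 38.40899658203125), 69.73722839355469) 0.027326070392814317
stage 0.89 [ 0.4485 -0.1399 -0.0011]
   rect ((457.95404052734375, -123.91754913330078), (144.27127075195312, 207.4353485107422), 3.7621266841888428) 0.06146570482549052
slot_ma
[... 157 characters left out ...]
16]
tube 0.59 [ 0.5997 -0.2169 -0.0029]
top [0.4148 0.0392 1.3636] [ 0.7083 -0.7044  0.025  -0.0391]
key 0.65 [0.4665 0.2117 0.0053]
key list index out of range
key_rest 0.49 [0.4664 0.213  0.0033]
   rect ((467.9158630371094, 214.9742889404297), (67.23637390136719, 44.62488555908203), 72.16718292236328) 0.0724239979446617
stage 0.74 [ 0.4529 -0.1446 -0.0032]
   rect ((452.1358642578125, -142.95391845703125), (122.24422454833984, 173.96470642089844), 2.587221622467041) 0.06831167683082562
slot_mark 0.87 [ 0.4431 -0.0969  0.0606]
objective_case 0.73 [ 0.6134  0.0962 -0.0034]
oil_bottle 0.58 [ 0.4057  0.3425 -0.0006]
coverslips 0.43 [ 0.6275  0.0074 -0.0015]
tube 0.61 [ 0.6032 -0.2165 -0.0002]
```

```bash
python3 - <<'E'
from h import *
np.set_printoptions(precision=2,suppress=True)
for n in ["scene","top"]:
    d=np.load(f"{n}.npz");P=d["P"]*1000
    def rect(m,s):
        q=P[m]; r=cv2.minAreaRect(q[:,:2].astype(np.float32)); print(n,s,m.sum(),r, np.median(q[:,2]))
    x,y,z=P[...,0],P[...,1],P[...,2]
    near=(abs(x-464)<50)&(abs(y-212)<45)
    rect(near&(z>62),"keytop"); rect(near&(z>20)&(z<30),"resttop")
    st=(abs(x-448)<50)&(abs(y+92)<60)
    rect(st&(z>55),"bridgetop")
    sm=np.load(f"{n}_stage.npy"); rect(sm&(z>6)&(z<16),"base")
    sl=(abs(x-448)<30)&(abs(y+92)<40)&(z<54)&(z>-5)
    print("slot pts",sl.sum())
t=cv2.imread("pics/top.png");s=cv2.imread("pics/scene.png")
cv2.imwrite("pics/both.png",cv2.resize(np.hstack([s,t]),(800,300)))
E
```

```text
scene keytop 53 ((462.29107666015625, 211.22943115234375), (34.496925354003906, 13.759112358093262), 65.91223907470703) 67.94200688943597
scene resttop 203 ((462.49609375, 211.10655212402344), (64.38131713867188, 40.72453689575195), 69.7452392578125) 24.61988653974101
scene bridgetop 406 ((445.5586242675781, -100.1137466430664), (46.217288970947266, 57.3934211730957), 3.0905447006225586) 58.50383557000444
scene base 2311 ((447.7088317871094, -142.94857788085938), (121.32760620117188, 170.7997589111328), 3.7621266841888428) 12.416837553525074
slot pts 705
top keytop 73 ((465.91180419921875, 212.6123504638672), (33.22320556640625, 13.655068397521973), 68.71234130859375) 68.79238731934211
top resttop 248 ((466.289306640625, 213.1344757080078), (60.34527587890625, 39.6884651184082), 69.83622741699219) 26.01969258809378
top bridgetop 321 ((448.7759094238281, -98.62075805664062), (43.43522262573242, 55.90150451660156), 1.3537715673446655) 60.238305599939814
top base 1442 ((452.16143798828125, -141.98333740234375), (119.97230529785156, 170.45196533203125), 3.9346418380737305) 12.774002191357937
slot pts 393
```

View pics/top.png

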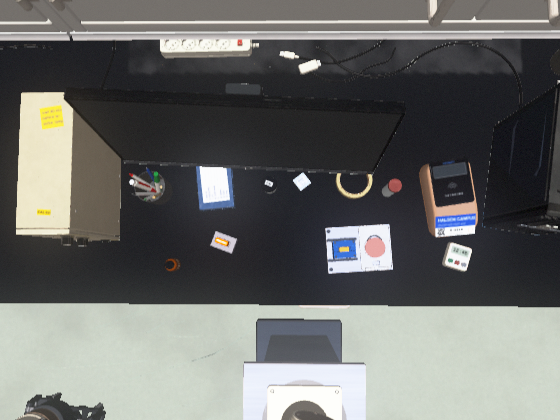

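View pics/scene.png

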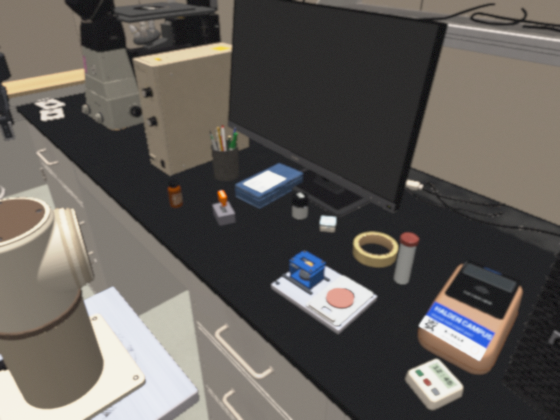

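```bash
cat >> h.py <<'E'
def plan(xyz_mm, yaw_deg, n, g, start=None):
    """rows towards tool-down pose; yaw_deg = world angle of the tool y axis"""
    o=bot.get_obs(); p=np.array(o["eef_pos"]); M=R.from_quat(o["tool_rot"]).as_matrix()
    a0=np.arctan2(M[1,1],M[0,1]); dp=(np.array(xyz_mm)/1000-p)/n
    da=(np.radians(yaw_deg)-a0+np.pi)%(2*np.pi)-np.pi
    for k in range(n):
        a=a0+da*k/n; ty=np.array([np.cos(a),np.sin(a),0]); tz=np.array([0,0,-1]); tx=np.cross(ty,tz)
        print([g]+[round(100*float(dp@e),2) for e in(tx,ty,tz)]+[round(-da/n,4)])
    print("from",np.round(p*1000,1),"yaw",round(np.degrees(a0),2),"tilt z",M[:,2].round(4))
E
python3 -c "
from h import *
plan([440,215,220],-20.2,10,8.5)"
```

```text
[8.5, -3.81, -1.92, -0.21, np.float64(0.1698)]
[8.5, -4.08, -1.25, -0.21, np.float64(0.1698)]
[8.5, -4.23, -0.54, -0.21, np.float64(0.1698)]
[8.5, -4.26, 0.18, -0.21, np.float64(0.1698)]
[8.5, -4.17, 0.9, -0.21, np.float64(0.1698)]
[8.5, -3.96, 1.59, -0.21, np.float64(0.1698)]
[8.5, -3.63, 2.23, -0.21, np.float64(0.1698)]
[8.5, -3.2, 2.82, -0.21, np.float64(0.1698)]
[8.5, -2.68, 3.32, -0.21, np.float64(0.1698)]
[8.5, -2.08, 3.72, -0.21, np.float64(0.1698)]
from [111.9 487.3 198.7] yaw 77.06 tilt z [-0. -0. -1.]
```

>>> carry_out:
  increments: [8.5,-3.8,-1.9,-0.2,0.17,8.5,-4.1,-1.25,-0.2,0.17,8.5,-4.2,-0.55,-0.2,0.17,8.5,-4.25,0.2,-0.2,0.17,8.5,-4.2,0.9,-0.2,0.17]

```text
clock: 1.82
eef_pos: [0.277, 0.3504, 0.2089]
tool_rot: [0.515, 0.857, 0.0, 0.0]
ft_force: [0.0, 0.5, -0.1]
grip_width: 0.0852
grasp_force: 0.0
```

>>> carry_out:
  increments: [8.5,-3.95,1.6,-0.2,0.17,8.5,-3.65,2.2,-0.2,0.17,8.5,-3.2,2.8,-0.2,0.17,8.5,-2.7,3.3,-0.2,0.17,8.5,-2.1,3.7,-0.2,0.17]

```text
clock: 2.45
eef_pos: [0.4402, 0.2133, 0.2189]
tool_rot: [0.822, 0.569, 0.0, -0.0]
ft_force: [0.1, -0.1, -0.4]
grip_width: 0.0848
grasp_force: 0.0
```

```bash
cat > look.py <<'E'
from h import *
np.set_printoptions(precision=2,suppress=True)
def look(fn):
    c=bot.camera("wrist"); cv2.imwrite(f"pics/{fn}.png",c["pixels"]); P=cloud(c); np.savez(fn+".npz",P=P,px=c["pixels"])
    print("eye",c["eye"]); 
    for k in ["key","key_rest","slot_mark","stage"]:
        for d in bot.place_of(c,k)[:1]: print(k,d["p"],w(c,d["xyz"])*1000)
    return c,P*1000
def rect(P,m,s):
    q=P[m]
    if len(q)<10: print(s,len(q)); return
    print(s,m.sum(),cv2.minAreaRect(q[:,:2].astype(np.float32)), np.median(q[:,2]))
E
python3 - <<'E'
from look import *
c,P=look("w1"); x,y,z=[P[...,i] for i in range(3)]
near=(abs(x-464)<50)&(abs(y-212)<45)
rect(P,near&(z>66)&(z<74),"keytop"); rect(P,near&(z>22)&(z<30),"rest")
o=bot.get_obs(); print(o["clock"],o["joint_pos"])
plan([420,-75,220],3.8,6,8.5)
E
```

```text
eye [0.46 0.28 0.39]
key_rest 0.97 [463.37 211.31   5.14]
keytop 443 ((464.0188903808594, 212.68780517578125), (33.17129898071289, 13.914060592651367), 68.19110870361328) 69.40411685388692
rest 1306 ((464.1991882324219, 212.33642578125), (59.026123046875, 39.93627166748047), 69.35629272460938) 25.657448717438914
2.7 [0.45 0.21 0.02 1.38 0.   2.38]
[8.5, -4.63, 1.38, -0.02, np.float64(-0.0701)]
[8.5, -4.72, 1.05, -0.02, np.float64(-0.0701)]
[8.5, -4.78, 0.72, -0.02, np.float64(-0.0701)]
[8.5, -4.82, 0.38, -0.02, np.float64(-0.0701)]
[8.5, -4.83, 0.04, -0.02, np.float64(-0.0701)]
[8.5, -4.82, -0.29, -0.02, np.float64(-0.0701)]
from [438.8 214.3 218.5] yaw -20.31 tilt z [-0.  0. -1.]
```

View pics/w1.png

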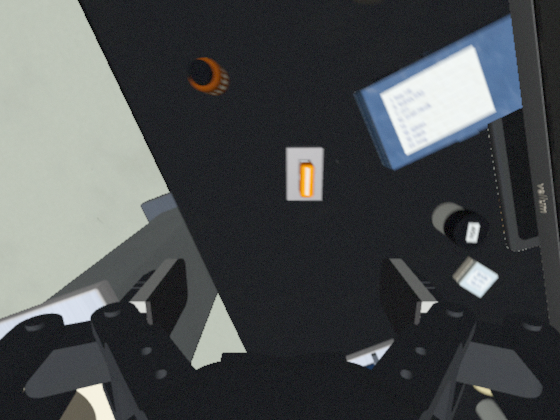

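```bash
python3 -c "
from h import *
plan([464.1,212.5,42.5],-20.6,5,8.5)"
```

```text
[8.5, 0.14, 0.49, 3.52, np.float64(0.001)]
[8.5, 0.14, 0.49, 3.52, np.float64(0.001)]
[8.5, 0.14, 0.49, 3.52, np.float64(0.001)]
[8.5, 0.14, 0.49, 3.52, np.float64(0.001)]
[8.5, 0.14, 0.49, 3.52, np.float64(0.001)]
from [438.8 214.3 218.5] yaw -20.31 tilt z [-8.e-04  1.e-04 -1.e+00]
```

>>> carry_out:
  increments: [6,0.35,1.2,3.0,0.005,5,0.35,1.25,4.0,0,4,0,0,4.5,0,3.5,0,0,4.0,0,3.5,0,0,2.1,0]

```text
clock: 3.32
eef_pos: [0.4618, 0.2127, 0.0404]
tool_rot: [0.821, 0.57, -0.002, -0.0]
ft_force: [0.3, 0.9, -0.2]
grip_width: 0.0351
grasp_force: 0.0
```

```bash
python3 -c "
from h import *
plan([464.1,212.5,42.5],-20.6,1,3.5);print(bot.get_obs()['grip_width'])"
```

```text
[3.5, 0.06, 0.22, -0.21, np.float64(0.0027)]
from [461.8 212.7  40.4] yaw -20.44 tilt z [-0.0038 -0.0014 -1.    ]
0.03507369951169122
```

>>> carry_out:
  increments: [2.5,0,0.1,-0.1,0,1,0,0,0,0,1,0,0,0,0,1,0,0,0,0,1,0,0,0,0]

```text
clock: 3.95
eef_pos: [0.4658, 0.212, 0.0442]
tool_rot: [0.822, 0.569, 0.0, 0.0]
ft_force: [-0.6, 0.7, 0.9]
grip_width: 0.0103
grasp_force: 0.0
```

```bash
python3 -c "
from h import *
plan([464.1,212.5,42.5],-20.6,1,3.5);print(bot.get_obs())"
```

```text
[3.5, -0.01, -0.17, 0.17, np.float64(-0.0005)]
from [465.8 212.   44.2] yaw -20.63 tilt z [ 9.e-04  4.e-04 -1.e+00]
{'clock': 3.95, 'joint_pos': array([ 4.27171998e-01,  3.84449855e-01, -2.21222916e-01,  9.64153852e-01,
       -2.15398482e-05,  2.35802905e+00]), 'joint_vel': array([-0.00169305,  0.00411985, -0.00103363, -0.00120567, -0.00100945,
        0.00036949]), 'tau': array([ 3.89753678e-02, -4.04510915e+01,  2.16268426e+01, -8.80713545e-03,
        2.15578904e-03, -2.00817753e-04]), 'eef_pos': array([0.46578416, 0.21201822, 0.04423867]), 'tool_rot': array([8.22292757e-01, 5.69064483e-01, 4.75265790e-04, 9.65415221e-05]), 'ft_force': array([-0.56037432,  0.6804121 ,  0.86746262]), 'ft_torque': array([ 0.00095925, -0.0165058 , -0.01145414]), 'grasp_force': 0.0, 'grip_width': 0.010261942963435671}
```

```bash
python3 - <<'E'
from h import *
c=bot.camera("wrist");cv2.imwrite("pics/w2.png",c["pixels"])
o=bot.get_obs();print(o['grip_width'],o['grasp_force'],o['clock'])
E
```

```text
0.009828143640259322 0.0 4.0
```

View pics/w2.png

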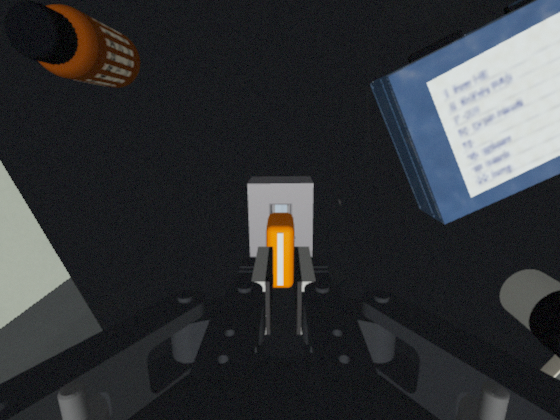

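```bash
python3 - <<'E'
from look import *
c=bot.camera("wrist");P=cloud(c)*1000;px=c["pixels"].astype(int)
t=bot.get_obs();e=np.array(t["eef_pos"])*1000;M=R.from_quat(t["tool_rot"]).as_matrix()
T=(P-e)@M  # tool frame coords
for r in (195,208,216,230,245,255,265,275,285,292):
    print(r,[ (u,T[r,u].round(0).astype(int).tolist(), px[r,u].tolist()) for u in (264,275,283,290,303)])
print(bot.get_obs()['grip_width'])
cv2.imwrite("pics/w2c.png",cv2.resize(c["pixels"][160:340,190:370],None,fx=3,fy=3,interpolation=cv2.INTER_NEAREST))
E
```

```text
195 [(264, [22, -12, 18], [166, 164, 164]), (275, [22, -5, 19], [166, 163, 163]), (283, [22, -1, 18], [165, 163, 163]), (290, [22, 4, 18], [166, 163, 165]), (303, [22, 12, 18], [165, 163, 163])]
208 [(264, [14, -12, 19], [162, 162, 162]), (275, [11, -6, 30], [193, 187, 180]), (283, [10, -1, 31], [192, 182, 171]), (290, [10, 4, 33], [119, 116, 116]), (303, [13, 12, 19], [164, 161, 163])]
216 [(264, [9, -12, 18], [160, 160, 160]), (275, [17, -5, -9], [9, 57, 110]), (283, [17, -1, -10], [14, 58, 110]), (290, [16, 3, -8], [6, 54, 105]), (303, [9, 12, 18], [162, 159, 160])]
230 [(264, [-1, -13, 18], [161, 159, 159]), (275, [14, -5, -24], [0, 139, 221]), (283, [14, -1, -25], [9, 138, 219]), (290, [15, 3, -26], [0, 128, 208]), (303, [-1, 12, 18], [160, 158, 158])]
245 [(264, [-11, -13, 18], [158, 156, 157]), (275, [7, -5, -26], [3, 150, 228]), (283, [7, -1, -26], [178, 194, 219]), (290, [7, 3, -27], [0, 133, 216]), (303, [-11, 12, 19], [160, 157, 158])]
255 [(264, [11, -9, -47], [77, 78, 76]), (275, [1, -5, -25], [0, 149, 227]), (283, [2, -1, -28], [180, 193, 219]), (290, [1, 3, -25], [0, 132, 218]), (303, [10, 8, -47], [80, 83, 81])]
265 [(264, [10, -8, -56], [82, 82, 82]), (275, [-4, -5, -26], [10, 149, 228]), (283, [66, -1, -175], [147, 182, 221]), (290, [-3, 3, -27], [0, 131, 217]), (303, [11, 7, -57], [78, 81, 80])]
275 [(264, [11, -8, -66], [82, 82, 80]), (275, [-10, -5, -26], [0, 148, 228]), (283, [-9, -1, -27], [146, 180, 220]), (290, [-10, 3, -25], [0, 130, 216]), (303, [10, 7, -65], [78, 81, 80])]
285 [(264, [9, -7, -71], [179, 183, 182]), (275, [-16, -5, -25], [0, 138, 223]), (283, [-15, -1, -26], [108, 158, 219]), (290, [-15, 3, -25], [0, 119, 205]), (303, [8, 7, -69], [195, 198, 197])]
292 [(264, [7, -7, -71], [61, 60, 60]), (275, [-59, -7, 44], [30, 35, 28]), (283, [-59, -1, 44], [31, 32, 30]), (290, [-59, 5, 44], [29, 26, 21]), (303, [7, 7, -71], [55, 56, 56])]
0.01023307241957421
```

View pics/w2c.png

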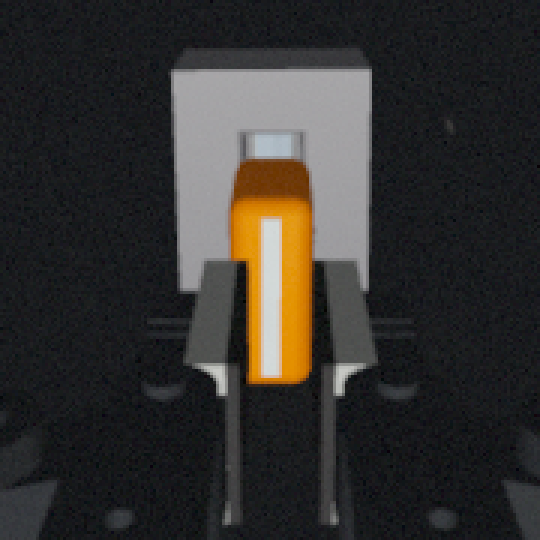

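>>> carry_out:
  increments: [4,0,0,-0.5,0,4,0,0,0,0,4,0,-0.1,1.0,0,4,0,0,1.0,0,4,0,0,0,0]

```text
clock: 4.68
eef_pos: [0.4632, 0.2117, 0.0271]
tool_rot: [0.822, 0.569, -0.002, -0.0]
ft_force: [-0.4, 0.3, -0.5]
grip_width: 0.0401
grasp_force: 0.0
```

```bash
python3 - <<'E'
from look import *
d=np.load("w1.npz");P=d["P"]*1000
c0=np.array([438.8,214.3,218.5]);a=np.radians(-20.31);ty=np.array([np.cos(a),np.sin(a),0]);tz=np.array([0,0,-1.]);M=np.stack([np.cross(ty,tz),ty,tz],1)
T=(P-c0)@M
for (r,u) in [(275,170),(300,160),(300,175),(265,180),(262,395),(275,410),(300,425)]: print(r,u,T[r,u])
c=bot.camera("wrist");cv2.imwrite("pics/w3.png",c["pixels"]);P=cloud(c)*1000
t=bot.get_obs();e=np.array(t["eef_pos"])*1000;M=R.from_quat(t["tool_rot"]).as_matrix()
T=(P-e)@M
m=(abs(T[...,1])<40)&(abs(T[...,1])>10)&(abs(T[...,0])<14)&(T[...,2]<12)&(T[...,2]>-110)
q=T[m];print(m.sum(),"finger z percentiles",np.percentile(q[:,2],[50,90,97,99.5,100]) if m.sum() else 0, q[q[:,2].argsort()[-5:]])
print(e,t["ft_force"],t["grip_width"],c["mtx"],(np.array(c["eye"])*1000-e)@M)
E
```

```text
275 170 [  9.64 -41.45 -64.14]
300 160 [  6.48 -41.05 -76.48]
300 175 [ -2.44 -41.55 -61.58]
265 180 [  7.98 -41.6  -51.86]
262 395 [  9.38  46.58 -53.55]
275 410 [  9.62  48.13 -65.56]
300 425 [  9.7   46.31 -83.04]
10683 finger z percentiles [-71.52   1.69   2.51   3.13   4.49] [[  6.04 -20.1    3.64]
 [-13.39  15.5    3.72]
 [ 11.44 -18.24   3.72]
 [ 13.6  -16.53   4.47]
 [-13.69 -12.41   4.49]]
[463.69 211.92  27.72] [-0.33  0.4   0.81] 0.03971013746859965 [[324.97   0.   283.04]
 [  0.   324.97 208.97]
 [  0.     0.     1.  ]] [  65.68   -0.9  -174.33]
```

View pics/w3.png

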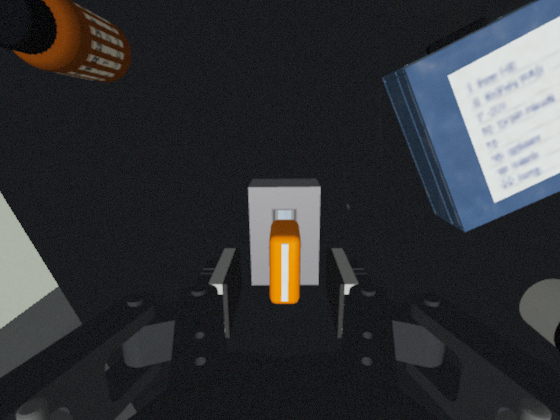

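>>> carry_out:
  increments: [4,0,0,0.7,0,4,0,0,0.7,0,4,0,0,0.7,0,3,0,0,0,0,3,0,0,0,0]

```text
clock: 5.35
eef_pos: [0.4646, 0.2123, 0.0077]
tool_rot: [0.822, 0.569, 0.0, 0.0]
ft_force: [-0.5, 0.1, -0.3]
grip_width: 0.0299
grasp_force: 0.0
```

```bash
python3 - <<'E'
from look import *
c=bot.camera("wrist");P=cloud(c)*1000
t=bot.get_obs();e=np.array(t["eef_pos"])*1000;M=R.from_quat(t["tool_rot"]).as_matrix()
T=(P-e)@M
for s in(-1,1):
    m=(T[...,1]*s<26)&(T[...,1]*s>11)&(abs(T[...,0])<14)&(T[...,2]<-8)&(T[...,2]>-110)
    q=T[m];print(m.sum(),np.percentile(q[:,2],[50,90,97,99,100]),q[q[:,2]>-55].mean(0))
m=(abs(T[...,1])<9)&(abs(T[...,0])<25)&(P[...,2]>64)&(P[...,2]<74);q=T[m];print("keytop",q.min(0),q.max(0),np.median(q,0))
print(e,t["ft_force"],t["grip_width"])
E
```

```text
3371 [-63.02 -17.83 -17.28 -16.87 -15.83] [  3.52 -16.55 -30.48]
3370 [-64.6  -17.98 -17.32 -16.93 -16.04] [  3.6   16.06 -32.41]
keytop [-17.03  -8.04 -63.98] [ 17.3    6.   -56.18] [  2.23  -1.15 -61.65]
[464.72 212.33   7.86] [-0.44  0.22 -0.06] 0.029952545110912606
```

```bash
python3 - <<'E'
from look import *
c=bot.camera("wrist");P=cloud(c)*1000
t=bot.get_obs();e=np.array(t["eef_pos"])*1000;M=R.from_quat(t["tool_rot"]).as_matrix()
T=(P-e)@M
m=(abs(T[...,1])<26)&(abs(T[...,1])>11)&(abs(T[...,0])<14)&(T[...,2]<-25)&(T[...,2]>-110)
print(np.histogram(T[m][:,2],bins=np.arange(-80,-20,4)))
E
```

```text
(array([525, 293, 874, 339, 339, 351, 314, 280, 273, 235, 176,  60,   0,
         0]), array([-80, -76, -72, -68, -64, -60, -56, -52, -48, -44, -40, -36, -32,
       -28, -24]))
```

>>> carry_out:
  increments: [2,0,-0.1,-0.3,0,1,0,0,0,0,0.5,0,0,0,0,0.5,0,0,0,0,0.5,0,0,0,0]

```text
clock: 6.08
eef_pos: [0.4641, 0.2129, 0.0115]
tool_rot: [0.822, 0.569, 0.001, 0.0]
ft_force: [-1.0, 0.0, 6.1]
grip_width: 0.013
grasp_force: 59.7
```

```bash
python3 - <<'E'
from look import *
c=bot.camera("wrist");P=cloud(c)*1000
t=bot.get_obs();e=np.array(t["eef_pos"])*1000;M=R.from_quat(t["tool_rot"]).as_matrix()
T=(P-e)@M
m=(abs(T[...,1])<26)&(abs(T[...,1])>8.5)&(abs(T[...,0])<14)&(T[...,2]<-25)&(T[...,2]>-110)
print(np.histogram(T[m][:,2],bins=np.arange(-80,-20,4)))
m=(abs(T[...,1])<9)&(abs(T[...,0])<25)&(P[...,2]>64)&(P[...,2]<74);q=T[m];print("keytop",q.min(0),q.max(0),np.median(q,0))
print(t)
E
```

```text
(array([837, 345, 185, 127, 187, 241, 224, 207, 196, 162,  81,  12,   0,
         0]), array([-80, -76, -72, -68, -64, -60, -56, -52, -48, -44, -40, -36, -32,
       -28, -24]))
keytop [-16.95  -8.93 -62.47] [ 17.16   8.89 -52.49] [  3.13  -0.31 -58.06]
{'clock': 6.125, 'joint_pos': array([ 0.43,  0.42, -0.26,  0.88,  0.  ,  2.36]), 'joint_vel': array([-0., -0.,  0., -0., -0.,  0.]), 'tau': array([ -0.18, -38.2 ,  19.28,  -0.47,  -0.12,   0.  ]), 'eef_pos': array([0.46, 0.21, 0.01]), 'tool_rot': array([0.82, 0.57, 0.  , 0.  ]), 'ft_force': array([-0.93, -0.33,  5.82]), 'ft_torque': array([-0.01,  0.3 ,  0.04]), 'grasp_force': 59.70379650592804, 'grip_width': 0.012500766851224502}
```

>>> carry_out:
  increments: [0.5,0,0,-1,0,0.5,0,0,-3,0,0.5,0,0,-4,0,0.5,0,0,-3,0,0.5,0,0,-1,0]

```text
clock: 6.75
eef_pos: [0.4648, 0.2131, 0.1328]
tool_rot: [0.822, 0.569, 0.002, 0.0]
ft_force: [-0.3, 0.1, -1.0]
grip_width: 0.0128
grasp_force: 59.4
```

```bash
python3 - <<'E'
from look import *
plan([447,-155,131],3.8,10,0.5)
t=bot.get_obs(); print(t["ft_force"],t["grip_width"],t["grasp_force"])
E
```

```text
[0.5, -3.51, 1.13, 0.02, np.float64(-0.0426)]
[0.5, -3.55, 0.98, 0.02, np.float64(-0.0426)]
[0.5, -3.59, 0.83, 0.02, np.float64(-0.0426)]
[0.5, -3.62, 0.67, 0.02, np.float64(-0.0426)]
[0.5, -3.65, 0.52, 0.02, np.float64(-0.0426)]
[0.5, -3.67, 0.36, 0.02, np.float64(-0.0426)]
[0.5, -3.68, 0.21, 0.02, np.float64(-0.0426)]
[0.5, -3.69, 0.05, 0.02, np.float64(-0.0426)]
[0.5, -3.68, -0.11, 0.02, np.float64(-0.0426)]
[0.5, -3.68, -0.27, 0.02, np.float64(-0.0426)]
from [464.8 213.1 132.8] yaw -20.63 tilt z [ 0.  0. -1.]
[-0.32  0.07 -0.97] 0.012773035512278328 59.362812638282776
```

>>> carry_out:
  increments: [0.5,-3.5,1.1,0,-0.043,0.5,-3.55,1.0,0,-0.043,0.5,-3.6,0.85,0,-0.043,0.5,-3.6,0.65,0,-0.043,0.5,-3.65,0.5,0,-0.043]

```text
clock: 7.38
eef_pos: [0.4535, 0.0277, 0.1296]
tool_rot: [0.756, 0.655, -0.001, -0.001]
ft_force: [0.5, 0.1, -0.3]
grip_width: 0.013
grasp_force: 59.3
```

>>> carry_out:
  increments: [0.5,-3.65,0.35,0,-0.043,0.5,-3.7,0.2,0,-0.043,0.5,-3.7,0.05,0,-0.043,0.5,-3.7,-0.1,0,-0.043,0.5,-3.7,-0.3,0,-0.04]

```text
clock: 8.0
eef_pos: [0.4447, -0.1567, 0.1296]
tool_rot: [0.683, 0.731, -0.0, -0.001]
ft_force: [-0.4, 0.9, -0.7]
grip_width: 0.0129
grasp_force: 59.3
```

```bash
python3 - <<'E'
from look import *
bot.camera("wrist");c,P=look("w4"); x,y,z=[P[...,i] for i in range(3)]
t=bot.get_obs();e=np.array(t["eef_pos"])*1000;M=R.from_quat(t["tool_rot"]).as_matrix();T=(P-e)@M
near=(abs(x-447)<45)&(abs(y+98)<50)&(T[...,0]>25)
top=near&(z>55)&(z<65); rect(P,top,"bridge"); 
r=cv2.minAreaRect(P[top][:,:2].astype(np.float32)); cx,cy=r[0]
ins=near&(abs(x-cx)<14)&(abs(y-cy)<24)&(z<52)
rect(P,ins,"slot hole(depth)")
m=top.astype(np.uint8); q=P[top]; a=np.radians(3.8); ex=np.array([np.cos(a),np.sin(a)]);ey=np.array([-ex[1],ex[0]])
d=(q[:,:2]-[cx,cy]);u,v=d@ex,d@ey
H,_,_=np.histogram2d(v,u,bins=[np.arange(-32,33,2),np.arange(-24,25,2)]);
for row in H: print("".join("#" if k>0 else "." for k in row))
kt=(abs(T[...,1])<10)&(abs(T[...,0])<25)&(T[...,2]>-64)&(T[...,2]<-52);print("key top tool",np.median(T[kt],0),kt.sum())
kt=(abs(T[...,1])<10)&(abs(T[...,0])<25)&(T[...,2]>-8)&(T[...,2]<12);print("head",T[kt].min(0),T[kt].max(0),np.median(T[kt],0),kt.sum())
b=(z>8)&(z<16)&(abs(x-450)<70)&(abs(y+140)<95)&(T[...,0]>25); rect(P,b,"base part")
print(e,t["ft_force"],t["clock"])
plan([447,-98,100],3.8,1,.5)
E
```

```text
eye [ 0.44 -0.09  0.3 ]
key 0.63 [ 447.95 -164.33  118.91]
slot_mark 0.6 [443.65 -95.81  56.28]
stage 0.95 [ 448.39 -144.94   -1.12]
bridge 3984 ((446.5792236328125, -100.37208557128906), (44.04390335083008, 55.63764190673828), 3.7418999671936035) 59.70380247992166
slot hole(depth) 690 ((447.50653076171875, -101.08660888671875), (12.567991256713867, 35.505863189697266), 2.962777614593506) 46.387019934578774
........................
........................
.######################.
.######################.
.######################.
.######################.
.######################.
.######################.
.######################.
.########.....#########.
.########.....#########.
.########.....#########.
.########......########.
.########......########.
.########......########.
.########......#########
.########......########.
.########......########.
.########......########.
.########......########.
.########......########.
##########.....########.
.#########.....########.
##########.....########.
.######################.
.#######################
.#######################
.######################.
.######################.
.######################.
........................
........................
key top tool [ -1.68  -1.31 -57.74] 2843
head [-0.2  -5.76 -3.23] [9.29 2.84 5.85] [ 5.5  -1.19 -1.51] 295
base part 6483 ((446.2288818359375, -93.73074340820312), (120.4685287475586, 71.61843872070312), 3.612945318222046) 11.645680458360118
[ 445.2  -154.94  130.04] [ 0.5   0.04 -0.87] 8.3
[0.5, 5.67, 0.56, 3.0, np.float64(0.0011)]
from [ 445.2 -154.9  130. ] yaw 3.86 tilt z [-0.  0. -1.]
```

View pics/w4.png

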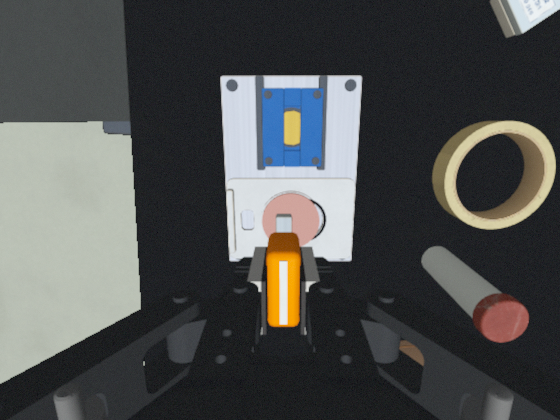

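```bash
python3 - <<'E'
from look import *
d=np.load("w4.npz");P=d["P"]*1000;px=d["px"].astype(int)
c0=np.array([445.2,-154.9,130.]);a=np.radians(3.86);ty=np.array([np.cos(a),np.sin(a),0]);tz=np.array([0,0,-1.]);M=np.stack([np.cross(ty,tz),ty,tz],1)
T=(P-c0)@M
for r in list(range(208,264,3))+[290,310,320,325]: print(r,*[(T[r,u].round(1).tolist(),px[r,u].tolist()) for u in (278,284,290)])
b,g,rr=[px[...,i] for i in range(3)]
o=(rr>150)&(b<60)&(abs(T[...,0])<30)&(abs(T[...,1])<15)&(T[...,2]>-64)&(T[...,2]<-53)
q=T[o];print("handle top",cv2.minAreaRect(q[:,:2].astype(np.float32)))
yel=(rr>140)&(g>100)&(b<90)&(P[...,1]>-125)&(P[...,1]<-70)&(abs(P[...,0]-447)<20)
v,u=np.nonzero(yel);print("yellow px",u.min(),u.max(),v.min(),v.max(),yel.sum(),np.median(P[yel],0))
E
```

```text
208 ([-17.1, -6.6, 110.5], [157, 163, 207]) ([-16.8, -1.1, 109.2], [157, 165, 207]) ([-17.2, 4.3, 110.8], [157, 164, 207])
211 ([-19.8, -6.6, 110.0], [155, 163, 206]) ([-19.6, -1.1, 109.1], [155, 162, 206]) ([-19.8, 4.3, 109.9], [155, 164, 207])
214 ([9.3, -4.5, 1.4], [108, 111, 116]) ([9.0, -1.2, 2.3], [109, 111, 117]) ([9.1, 2.2, 2.0], [114, 116, 135])
217 ([8.1, -4.5, -0.5], [180, 181, 175]) ([8.6, -1.2, -2.2], [175, 176, 170]) ([8.8, 2.1, -2.8], [172, 173, 169])
220 ([6.8, -4.5, -2.0], [218, 210, 199]) ([6.5, -1.2, -1.2], [215, 205, 195]) ([6.9, 2.2, -2.5], [210, 206, 197])
223 ([5.1, -4.5, -2.2], [219, 210, 198]) ([5.0, -1.2, -2.0], [214, 206, 194]) ([5.1, 2.2, -2.1], [212, 205, 197])
226 ([3.3, -4.5, -2.0], [220, 211, 200]) ([3.5, -1.2, -2.7], [215, 207, 195]) ([3.0, 2.2, -1.2], [211, 206, 197])
229 ([1.3, -4.6, -1.5], [219, 210, 198]) ([1.3, -1.2, -1.5], [215, 207, 195]) ([1.3, 2.2, -1.5], [209, 203, 196])
232 ([11.1, -3.9, -34.0], [142, 146, 160]) ([10.9, -1.2, -33.6], [139, 143, 156]) ([11.0, 1.6, -33.7], [136, 143, 160])
235 ([11.4, -3.9, -38.7], [0, 62, 124]) ([11.0, -1.2,
[... 1007 characters left out ...]
2, -58.9], [236, 237, 232]) ([7.2, 1.1, -57.8], [21, 171, 249])
290 ([-5.3, -3.7, -57.3], [0, 167, 249]) ([-4.7, -1.3, -58.4], [237, 237, 232]) ([-4.6, 1.1, -58.5], [0, 166, 249])
310 ([-14.1, -3.7, -57.9], [2, 167, 249]) ([-13.7, -1.3, -58.5], [236, 236, 231]) ([-13.4, 1.1, -58.9], [0, 163, 249])
320 ([-18.5, -3.8, -58.2], [0, 163, 248]) ([-18.2, -1.3, -58.6], [236, 237, 230]) ([-18.6, 1.2, -58.1], [0, 160, 248])
325 ([-21.7, -3.8, -57.1], [0, 145, 234]) ([-21.0, -1.3, -58.0], [0, 146, 235]) ([-22.2, 1.2, -56.4], [0, 147, 235])
handle top ((-5.489164352416992, -1.4795851707458496), (13.589953422546387, 33.40842056274414), 89.10948944091797)
yellow px 272 298 253 320 8 [439.92 -94.16 304.41]
```

```bash
cat > slip.py <<'E'
from look import *
def key_in_tool(c=None):
    c=bot.camera("wrist");P=cloud(c)*1000;px=c["pixels"].astype(int);t=bot.get_obs();e=np.array(t["eef_pos"])*1000;M=R.from_quat(t["tool_rot"]).as_matrix();T=(P-e)@M
    b,g,r=[px[...,i] for i in range(3)]
    o=(r>150)&(b<60)&(abs(T[...,0])<30)&(abs(T[...,1])<15)&(T[...,2]>-64)&(T[...,2]<-53)
    q=T[o];print("handle top",cv2.minAreaRect(q[:,:2].astype(np.float32)),np.median(q[:,2]), "tcp",e,"ft",t["ft_force"],t["ft_torque"],t["clock"])
    f=(r>90)&(r<150)&(b<60)&(abs(T[...,0])<30)&(abs(T[...,1])<5)&(T[...,2]>-54)&(T[...,2]<-30)
    print("front x vs z slope",np.polyfit(T[f][:,2],T[f][:,0],1),f.sum())
E
python3 - <<'E'
from look import *
from slip import *
P=np.load("w4.npz")["P"]*1000;x,y,z=[P[...,i] for i in range(3)]
a=np.radians(3.74);ex=np.array([np.cos(a),np.sin(a)]);ey=np.array([-ex[1],ex[0]]);c=np.array([446.6,-100.4])
d=P[...,:2]-c;u,v=d@ex,d@ey;top=(abs(u)<30)&(abs(v)<35)&(z>57)&(z<63)
for s in(-10,-5,0,5,10):
    m=top&(abs(v-s)<2.5); print("u edges",u[m&(u<0)].min(),u[m&(u<0)].max(),u[m&(u>0)].min(),u[m&(u>0)].max())
for s in(-2.5,0,2.5):
    m=top&(abs(u-s)<1.3); print("v edges",v[m&(v<0)].min(),v[m&(v<0)].max(),v[m&(v>0)].min(),v[m&(v>0)].max())
key_in_tool()
plan([447.7,-94.6,85],3.3,5,.5)
E
```

```text
u edges -21.620392145477677 -6.042029948417038 6.508188401700676 21.35069824642342
u edges -21.567666133454477 -6.038119631043392 6.381078158322356 21.947353554276074
u edges -21.478168012627826 -6.035695049588128 6.35248468725328 22.003089602567638
u edges -21.34927571161297 -6.032242751658504 6.2800129696831535 21.832714718777957
u edges -22.040139945255003 -6.029265920008614 6.225827018399903 21.47336589007348
v edges -27.789742099109006 -15.645103691364639 16.26883738202474 27.795065537658697
v edges -27.6009303682043 -15.579723124295601 16.298092333334147 27.785916033865863
v edges -27.771234713663958 -15.66070656240865 16.245799301946512 27.72884104698409
handle top ((0.04164314270019531, -0.9193148612976074), (13.579275131225586, 33.74229431152344), 88.9750747680664) -57.73152265559844 tcp [ 445.38 -154.8   130.23] ft [-0.45  0.43 -0.7 ] [-0.01 -0.01  0.04] 8.35
front x vs z slope [-0.   16.56] 375
[0.5, 1.2, 0.13, 0.9, np.float64(0.0021)]
[0.5, 1.2, 0.13, 0.9, np.float64(0.0021)]
[0.5, 1.2, 0.12, 0.9, np.float64(0.0021)]
[0.5, 1.2, 0.12, 0.9, np.float64(0.0021)]
[0.5, 1.2, 0.12, 0.9, np.float64(0.0021)]
from [ 445.4 -154.8  130.2] yaw 3.9 tilt z [-0.  0. -1.]
```

```bash
python3 - <<'E'
from look import *
c=bot.camera("wrist");P=cloud(c)*1000;x,y,z=[P[...,i] for i in range(3)]
top=(abs(x-447)<35)&(abs(y+100)<45)&(z>56)&(z<64)
q=P[top][:,:2].astype(np.float32);r=cv2.minAreaRect(q);print(r)
a=np.radians(3.74);ex=np.array([np.cos(a),np.sin(a)]);ey=np.array([-ex[1],ex[0]]);c0=np.array(r[0])
d=P[...,:2]-c0;u,v=d@ex,d@ey
res=[]
for s in(-8,0,8):
    m=top&(abs(v-s)<3); res.append((u[m&(u<0)].max()+u[m&(u>0)].min())/2)
rv=[]
for s in(-2.5,0,2.5):
    m=top&(abs(u-s)<1.3); rv.append((v[m&(v<0)].max()+v[m&(v>0)].min())/2)
print(res,rv,"slot",c0+np.mean(res)*ex+np.mean(rv)*ey, np.array(c["eye"])*1000,bot.get_obs()["eef_pos"]*1000)
E
```

```text
((446.62017822265625, -100.2883071899414), (43.988624572753906, 55.98704528808594), 3.7894296646118164)
[np.float64(-0.29945720501005146), np.float64(-0.3276704627293583), np.float64(-0.33326758702532544)] [np.float64(0.21060989749007764), np.float64(0.24717818252825463), np.float64(0.20867536154665878)] slot [ 446.29 -100.09] [440.22 -88.83 305.25] [ 445.57 -154.75  130.4 ]
```

```bash
python3 - <<'E'
from look import *
plan([447.4,-100.0,75],3.1,5,.5)
E
```

```text
[0.5, 1.09, 0.11, 1.11, np.float64(0.0029)]
[0.5, 1.09, 0.11, 1.11, np.float64(0.0029)]
[0.5, 1.09, 0.11, 1.11, np.float64(0.0029)]
[0.5, 1.09, 0.1, 1.11, np.float64(0.0029)]
[0.5, 1.09, 0.1, 1.11, np.float64(0.0029)]
from [ 445.6 -154.7  130.4] yaw 3.92 tilt z [-0.  0. -1.]
```

>>> carry_out:
  increments: [0.5,2.0,0.2,0.5,0.015,0.5,2.0,0.2,1.0,0,0.5,1.45,0.13,2.0,0,0.5,0,0,1.5,0,0.5,0,0,0.55,0]

```text
clock: 9.02
eef_pos: [0.4472, -0.0999, 0.0744]
tool_rot: [0.688, 0.726, -0.0, -0.001]
ft_force: [-0.3, 0.7, -1.2]
grip_width: 0.0128
grasp_force: 59.3
```

>>> carry_out:
  increments: [0.5,0,0,0,0,0.5,0,0,0,0,0.5,0,0,0,0,0.5,0,0,0,0,0.5,0,0,0,0]

```text
clock: 9.65
eef_pos: [0.448, -0.1012, 0.0754]
tool_rot: [0.689, 0.725, 0.0, 0.0]
ft_force: [-0.6, 0.1, -1.9]
grip_width: 0.013
grasp_force: 59.3
```

```bash
python3 - <<'E'
from slip import *
key_in_tool()
plan([447.4,-100.0,66],3.1,1,.5)
E
```

```text
handle top ((-0.2323894500732422, -0.7438912391662598), (13.635376930236816, 34.21620178222656), 89.24109649658203) -57.99662406509137 tcp [ 447.95 -101.16   75.31] ft [-0.29 -0.87 -0.91] [-0.03 -0.01 -0.03] 9.7
front x vs z slope [-0.   16.64] 366
[0.5, 0.12, -0.05, 0.93, np.float64(-0.0023)]
from [ 448.  -101.2   75.3] yaw 2.97 tilt z [ 0.  0. -1.]
```

>>> carry_out:
  increments: [0.5,0.12,-0.07,0.3,0,0.5,0,0,0.3,0,0.5,0,0,0.2,0,0.5,0,0,0,0,0.5,0,0,0,0]

```text
clock: 10.32
eef_pos: [0.4472, -0.0999, 0.0672]
tool_rot: [0.689, 0.725, -0.0, 0.0]
ft_force: [1.2, 0.3, -0.7]
grip_width: 0.0132
grasp_force: 59.3
```

>>> carry_out:
  increments: [0.5,0,0,0.1,0,0.5,0,0,0.1,0,0.5,0,0,0.1,0,0.5,0,0,0,0,0.5,0,0,0,0]

```text
clock: 10.95
eef_pos: [0.4472, -0.0999, 0.0642]
tool_rot: [0.689, 0.725, 0.0, 0.0]
ft_force: [0.3, 0.1, -1.3]
grip_width: 0.0132
grasp_force: 59.3
```

>>> carry_out:
  increments: [0.5,0,0,0.1,0,0.5,0,0,0.1,0,0.5,0,0,0.1,0,0.5,0,0,0,0,0.5,0,0,0,0]

```text
clock: 11.58
eef_pos: [0.4471, -0.0999, 0.0612]
tool_rot: [0.689, 0.725, -0.0, -0.0]
ft_force: [-0.1, -0.2, -0.2]
grip_width: 0.013
grasp_force: 59.3
```

>>> carry_out:
  increments: [0.5,0,0,0.2,0,0.5,0,0,0.2,0,0.5,0,0,0.2,0,0.5,0,0,0,0,0.5,0,0,0,0]

```text
clock: 12.2
eef_pos: [0.4471, -0.0999, 0.0552]
tool_rot: [0.688, 0.725, -0.0, -0.0]
ft_force: [0.5, 0.3, -0.2]
grip_width: 0.013
grasp_force: 59.3
```

>>> carry_out:
  increments: [0.5,0,0,0.15,0,0.5,0,0,0.15,0,0.5,0,0,0.15,0,0.5,0,0,0.1,0,0.5,0,0,0,0]

```text
clock: 12.82
eef_pos: [0.4473, -0.0999, 0.05]
tool_rot: [0.688, 0.725, 0.0, 0.0]
ft_force: [-1.1, 0.2, 4.1]
grip_width: 0.0127
grasp_force: 60.1
```

>>> carry_out:
  increments: [0.5,0,0,0.15,0,0.5,0,0,0.15,0,0.5,0,0,0.15,0,0.5,0,0,0.15,0,0.5,0,0,0.1,0]

```text
clock: 13.45
eef_pos: [0.4473, -0.1, 0.0433]
tool_rot: [0.688, 0.725, 0.0, 0.0]
ft_force: [-2.4, 1.0, 8.2]
grip_width: 0.0128
grasp_force: 60.7
```

```bash
python3 - <<'E'
from slip import *
key_in_tool()
E
```

```text
handle top ((0.2022247314453125, -0.7464642524719238), (13.619002342224121, 33.39088821411133), 88.8152084350586) -58.00124892585457 tcp [447.35 -99.94  43.21] ft [-2.15 -0.16  8.12] [0.11 0.61 0.03] 13.5
front x vs z slope [ 0.   16.78] 376
```

>>> carry_out:
  increments: [0.5,0,0,0,-0.1,0.5,0,0,0,-0.15,0.5,0,0,0,-0.15,0.5,0,0,0,-0.15,0.5,0,0,0,-0.15]

```text
clock: 14.12
eef_pos: [0.449, -0.1002, 0.0439]
tool_rot: [0.396, 0.918, 0.001, 0.002]
ft_force: [0.2, 0.2, 8.0]
grip_width: 0.013
grasp_force: 60.6
```

```bash
python3 - <<'E'
from slip import *
key_in_tool()
plan([447,-100,43.2],93,5,.5)
E
```

```text
handle top ((0.8262338638305664, -1.1336255073547363), (33.33839797973633, 13.681907653808594), 0.5014041662216187) -57.9551919698006 tcp [ 449.02 -100.17   43.86] ft [0.32 0.79 8.52] [0.14 0.08 0.02] 14.175
front x vs z slope [ 0.   17.41] 376
[0.5, 0.03, -0.03, 0.01, np.float64(-0.1725)]
[0.5, 0.03, -0.02, 0.01, np.float64(-0.1725)]
[0.5, 0.04, -0.02, 0.01, np.float64(-0.1725)]
[0.5, 0.04, -0.01, 0.01, np.float64(-0.1725)]
[0.5, 0.04, -0.0, 0.01, np.float64(-0.1725)]
from [ 449.  -100.2   43.9] yaw 43.58 tilt z [ 0. -0. -1.]
```

>>> carry_out:
  increments: [0.5,0.04,-0.04,0.01,-0.17,0.5,0.05,-0.03,0.01,-0.17,0.5,0.05,-0.02,0.01,-0.17,0.5,0.04,0,0,-0.17,0.5,0.04,0,0,-0.17]

```text
clock: 14.8
eef_pos: [0.4471, -0.1, 0.0438]
tool_rot: [-0.018, 1.0, -0.0, 0.002]
ft_force: [-0.2, -0.7, 9.3]
grip_width: 0.0127
grasp_force: 60.6
```

>>> carry_out:
  increments: [0.5,0,0,0,0,0.5,0,0,0,0,0.5,0,0,0,0,0.5,0,0,0,0,0.5,0,0,0,0]

```text
clock: 15.42
eef_pos: [0.4471, -0.1, 0.0438]
tool_rot: [-0.016, 1.0, -0.0, 0.002]
ft_force: [0.7, -0.6, 8.0]
grip_width: 0.0129
grasp_force: 60.6
```

```bash
python3 - <<'E'
from slip import *
key_in_tool()
plan([446.6,-100,43.2],93.5,1,.5)
print(bot.get_obs()["joint_pos"])
E
```

```text
handle top ((1.3789482116699219, -0.3404364585876465), (13.175187110900879, 33.8380012512207), 89.97333526611328) -57.90775728180734 tcp [ 447.09 -100.01   43.77] ft [-0.01  0.15  8.77] [ 0.05 -0.06  0.  ] 15.475
front x vs z slope [ 0.   18.12] 371
[0.5, 0.05, 0.0, 0.06, np.float64(-0.0297)]
from [ 447.1 -100.    43.8] yaw 91.8 tilt z [ 0. -0. -1.]
[-0.22  0.29 -0.37  0.91  0.   -0.25]
```

>>> carry_out:
  increments: [0.5,0,0,0,-0.035,0.5,0,0,-0.2,0,0.5,0,0,-0.2,0,0.5,0,0,-0.2,0,0.5,0,0,-0.1,0]

```text
clock: 16.1
eef_pos: [0.4466, -0.1, 0.0502]
tool_rot: [-0.033, 0.999, -0.0, 0.002]
ft_force: [2.7, -0.1, 4.8]
grip_width: 0.013
grasp_force: 60.1
```

```bash
python3 - <<'E'
from slip import *
key_in_tool()
plan([447.1,-100,52],93.8,1,.5)
E
```

```text
handle top ((1.2397394180297852, -0.4334712028503418), (33.27412033081055, 13.134589195251465), 0.2365538626909256) -57.92872226129004 tcp [446.37 -99.93  50.16] ft [ 1.87 -0.49  3.46] [-0.09 -0.68 -0.01] 16.15
front x vs z slope [-0.   17.65] 366
[0.5, -0.07, -0.01, -0.18, np.float64(-0.0001)]
from [446.4 -99.9  50.2] yaw 93.79 tilt z [ 0. -0. -1.]
```

>>> carry_out:
  increments: [0.5,-0.08,0,-0.05,0,0.5,0,0,-0.05,0,0.5,0,0,-0.03,0,0.5,0,0,0,0,0.5,0,0,0,0]

```text
clock: 16.77
eef_pos: [0.4454, -0.0996, 0.0507]
tool_rot: [-0.033, 0.999, -0.0, -0.0]
ft_force: [2.4, -0.8, 4.4]
grip_width: 0.0128
grasp_force: 60.0
```

```bash
python3 - <<'E'
from slip import *
key_in_tool();t=bot.get_obs();print(R.from_quat(t["tool_rot"]).as_matrix()[:,2],t["joint_vel"],t["eef_pos"])
c=bot.camera("scene");s=c["pixels"][235:320,260:380];cv2.imwrite("pics/s2.png",cv2.resize(s,None,fx=5,fy=5))
E
```

```text
handle top ((1.3880786895751953, -0.3440523147583008), (33.49254608154297, 13.175300598144531), 0.039503611624240875) -57.89321514784836 tcp [445.4  -99.58  50.64] ft [ 2.05 -1.67  3.49] [-0.25 -0.51 -0.04] 16.825
front x vs z slope [-0.   17.96] 371
[-0. -0. -1.] [ 0. -0. -0. -0.  0.  0.] [ 0.45 -0.1   0.05]
```

View pics/s2.png

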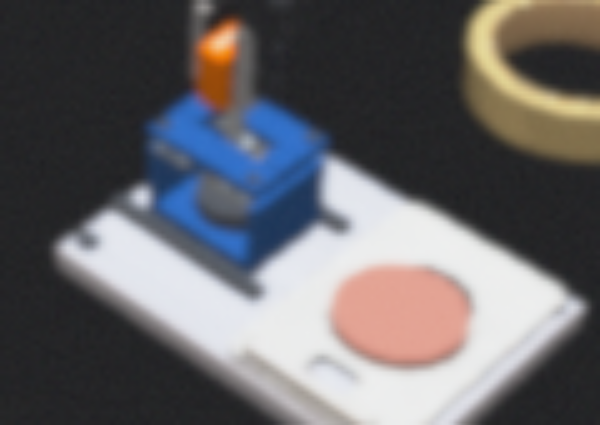

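>>> carry_out:
  increments: [0.5,-0.1,0,-0.05,0,0.5,-0.1,0,-0.05,0,0.5,0,0,0,0,0.5,0,0,0,0,0.5,0,0,0,0]

```text
clock: 17.5
eef_pos: [0.4462, -0.0991, 0.0512]
tool_rot: [-0.033, 0.999, 0.0, -0.001]
ft_force: [-2.4, -0.5, 2.2]
grip_width: 0.0129
grasp_force: 59.7
```

```bash
python3 - <<'E'
from slip import *
key_in_tool()
E
```

```text
handle top ((1.5886211395263672, -0.39202070236206055), (33.25893020629883, 13.14934253692627), 0.34150299429893494) -57.84082380562674 tcp [446.29 -99.09  51.19] ft [-3.62 -0.94  2.28] [-0.21  0.71 -0.01] 17.55
front x vs z slope [ 0.  18.2] 378
```

>>> carry_out:
  increments: [0.5,0.05,0,0,0,1.6,0,0,0,0,2.2,0,0,0,0,3,0,0,0,0,4,0,0,0,0]

```text
clock: 18.18
eef_pos: [0.4472, -0.0994, 0.0518]
tool_rot: [-0.033, 0.999, 0.0, 0.0]
ft_force: [0.0, -0.4, 0.0]
grip_width: 0.0396
grasp_force: 0.0
```

```bash
python3 - <<'E'
from slip import *
bot.camera("wrist");key_in_tool();print(bot.get_obs()["grip_width"],bot.get_obs()["grasp_force"])
E
```

```text
handle top ((2.258213996887207, -0.07185077667236328), (34.034603118896484, 13.439913749694824), 0.3070635199546814) -57.4727836796093 tcp [447.17 -99.43  51.78] ft [-0.53 -0.45 -0.23] [-0.01 -0.04 -0.01] 18.275
front x vs z slope [ 0.   18.98] 364
0.04004628627309154 0.0
```

>>> carry_out:
  increments: [4,0,0,-1,0,4,0,0,-2,0,4,0,0,-3,0,4,0,0,-3,0,4,0,0,-2,0]

```text
clock: 18.9
eef_pos: [0.4478, -0.0996, 0.164]
tool_rot: [-0.033, 0.999, -0.0, 0.001]
ft_force: [-0.1, -0.4, 0.4]
grip_width: 0.0399
grasp_force: 0.0
```

>>> carry_out:
  increments: [4,0,0,0,0,4,0,0,0,0,4,0,0,0,0,4,0,0,0,0,4,0,0,0,0]

```text
clock: 19.52
eef_pos: [0.4467, -0.0994, 0.1612]
tool_rot: [-0.033, 0.999, 0.0, -0.001]
ft_force: [0.4, 1.0, -0.7]
grip_width: 0.0399
grasp_force: 0.0
```

```bash
python3 - <<'E'
from look import *
c,P=look("w9");px=c["pixels"].astype(int);b,g,r=[px[...,i] for i in range(3)]
o=(r>150)&(b<80)&(abs(P[...,0]-446)<30)&(abs(P[...,1]+100)<30)&(P[...,2]>102)&(P[...,2]<115)
rect(P,o,"handle"); q=P[o];A=np.c_[q[:,:2]-q[:,:2].mean(0),np.ones(len(q))];print("plane slopes",np.linalg.lstsq(A,q[:,2],rcond=None)[0])
E
```

```text
eye [ 0.38 -0.1   0.34]
key 0.85 [ 446.79 -103.52   46.  ]
slot_mark 0.86 [443.32 -95.42  56.39]
stage 0.62 [ 450.59 -145.59    0.93]
handle 558 ((444.54107666015625, -99.50424194335938), (33.07447814941406, 13.060067176818848), 3.2611074447631836) 109.2251273145684
plane slopes [  0.01   0.05 109.06]
```

View pics/w9.png

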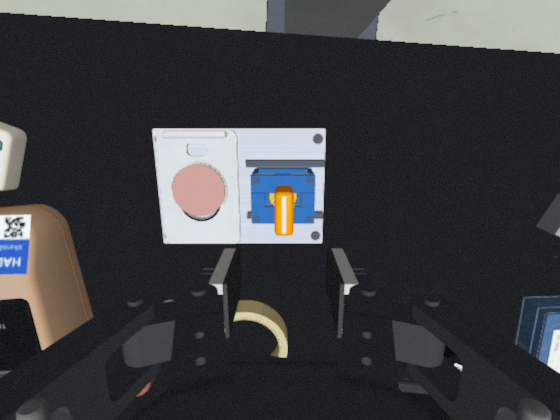

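The picture shows the key's handle at (284,210), lying crosswise in the blue lock, and the gripper is clear of it. Underside measures about 15 mm below the lock's top, and the key is upright.

```bash
python3 -c "
from h import *
print(bot.job_done())"
```

```text
the job is handed in; nothing more can be done
None
```

I handed the job in with the key locked crosswise under the slot; the last check showed it upright, its head about 15 mm below the lock's top and the gripper clear of it, but no verdict came back.

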